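# Nip a dry bowl in the three-pad chuck

## Task

Lift the footed clay bowl off the ware board by its foot, set it, still upside down, in the middle of the chuck's plate between the three rubber pads and let go of it; then turn the chuck by its black knob, clockwise seen from above, until all three pads bear on the bowl and it cannot rock, and leave it held like that with its rim flat on the plate. The clay is unfired and brittle, so set it down softly and tighten by feel, to a light nip only; leave the beaker, the sanding block and the brush where they are.

Things in the scene. Friction and masses are not known exactly. Their poses are not given: they have to be found in the camera images.
- bowl: cream unfired footed bowl, 0.3 to 0.55 kg, upside down (foot up) on the ware board. Origin at the centre of its rim's underside, z up. Rim 110 mm across, wall straight for 26 mm, then tapering to the foot, a straight round stem 58 mm across from 62 to 90 mm above the origin. The wall flares out below the stem: keep fingertips above 63 mm
- bowl_foot (a point): centre of the top of the bowl's foot, 90 mm above the bowl's origin
- board: brown wooden ware board, 340 mm (its x) by 200 mm (its y), 18 mm thick, fixed; origin at the centre of its underside. The bowl and the beaker stand on it
- wheel: fixed, locked banding wheel that carries the chuck: steel foot, steel head and blue lower disc 304 mm across. Origin at the centre of its underside on the bench; z is the axis about which the chuck's plate turns
- plate_centre (a point): centre of the top face of the chuck's round grey plate (310 mm across), 85 mm above the bench, on the axis of turning. The plate turns together with its sliders, pads and a bowl that stands on it
- knob_grip (a point): point to grip on the upright black knob fixed on the plate: knob 22 mm across, 42 mm tall; this point is on its axis, 26 mm above the plate's top, 130 mm from the plate's axis. Once all three pads bear, the effort to turn the knob climbs about 1.5 N per mm of travel; stop 7 to 9 N above the steady drag: a proper light nip, some 5 to 12 N on each pad. Over 15 N above it cracks the clay
- plate (a joint): angle (rad) of the plate, growing clockwise seen from above, 0 to 1.4; starts at 0 to 0.15, pads open. Drives sliders and pads inwards together, 32 mm per rad. Turned slowly it drags about 1.05 N m, or 8 N at the knob; it stays where it is left. All pads bear somewhere between 0.6 and 1.15, differently each time. Pushing an off-centre bowl to the middle adds up to 3 N at the knob
- slider0: one of three aluminium sliders on the plate, 120 degrees apart, each with a dark rubber pad 34 mm wide, 28 mm high, facing the axis, about 9 N per mm. Origin at the bracket on the plate's top, x outwards. At plate angle 0 the origin is 96 mm and the pad's face 82 mm from the axis; but each pad is set by its screw up to 7 mm further in or out, unequally, and this is not measured
- slider1: the second slider, 120 degrees anticlockwise from slider0; as slider0
- slider2: the third slider, 240 degrees anticlockwise from slider0; as slider0
- beaker: tan clay beaker, upright on the ware board beyond the bowl, 62 mm in diameter, 85 mm tall; origin at the centre of its underside. Leave alone
- sanding_block: dark grey sanding block, 90 x 60 x 26 mm, on the bench near the robot; origin at the centre of its underside. Leave alone
- dust_brush: brush lying on the bench beyond the chuck; leave alone
Not all that is in view belongs to the job. What is shaped like the bowl but green or purple is not meant.

How it is judged:
On the way, in this order (a step that is already met when the one before it is completed fails the run):
1. the bowl stands upside down on the plate, flat on its rim, within 20 mm of the middle, let go of, before the pads are closed on it (horizontal distance between bowl and plate_centre below 0.02 m and z of bowl in the frame of plate_centre between -0.003 and 0.003 m and angle between bowl's own z axis and vertical below 0.03 rad and contact force between the fingers and bowl below 0.1 N and linear speed of bowl below 0.02 m/s), for 0.2 s.
2. the chuck is turned until all three pads press on the bowl with more than 3 N each (contact force between each of slider0, slider1, slider2 and bowl above 3 N), for 0.2 s.
At the end, for the whole second after the job is handed in: The bowl stands upside down on the chuck's plate, at rest, flat on its rim (within 3 mm of height, tilt under 0.03 rad) and within 12 mm of the plate's centre, held by all three pads with 3 to 15 N each and by nothing else; beaker, sanding block and brush within 30 mm of where they stood (all of step 2 and contact force between each of slider0, slider1, slider2 and bowl below 15 N and horizontal distance between bowl and plate_centre below 0.012 m and z of bowl in the frame of plate_centre between -0.003 and 0.003 m and angle between bowl's own z axis and vertical below 0.03 rad and linear speed of bowl below 0.02 m/s and velocity of joint plate below 0.02 rad/s and distance of each of beaker, sanding_block, dust_brush from where it was at the start of the episode below 0.03 m); the robot touches nothing.
It fails at once if a pad presses on the brittle bowl with more than 22 N (contact force between any of slider0, slider1, slider2 and bowl above 22 N).
It fails at once if the bowl is pressed down on the chuck with more than 40 N while it is being set (contact force between the fingers and bowl above 0.1 N and contact force between wheel and bowl above 40 N).
It fails at once if the bowl falls freely (faster than 0.4 m/s, a drop of about 8 mm) (contact force between the fingers and bowl below 0.1 N and linear speed of bowl above 0.4 m/s).
It fails at once if the beaker, the sanding block or the brush is moved by more than 30 mm (distance of any of beaker, sanding_block, dust_brush from where it was at the start of the episode above 0.03 m).
It also fails if it takes over 72 s, if anything falls off the work surface, if the arm or the gripper's body presses on something with over 40 N, if the wrist force passes 120 N, or if a joint passes its speed limit or range.

## Robot

A 6-joint arm with a two-finger parallel gripper is mounted at the origin on the work surface. World frame = base frame: x ahead of the robot, y to its left, z up, the work surface at z = 0. Lengths are in m, angles in rad, forces in N, time in s.
With the tool pointing down it reaches from about 0.3 to 0.875 m from the base axis. Payload 4.2 kg.
Tool frame: the origin (TCP) lies at the very end of the fingers, on their centre line; the grasp point (between the pads) lies 19 mm behind it (ctrl.grip_point_offset is the distance from the TCP to the grasp point, in m); z points along the fingers, x is the direction in which the jaws open and shut, and the axes are right-handed (so a half turn about z gives the same grasp; the last joint's range is limited). The gripper opens to 85 mm and grips with 20 to 120 N. Pads are 22 mm wide; open, the fingers measure 114 mm over their backs; the gripper's body (76 mm by 85 mm) begins 54 mm behind the grasp point. The pads swing forward as they close: fully open they stand 13 mm farther back than shut.
Start: joints at [1.178, 0.32, 1.565, -0, 1.257, -0.02], TCP at [0.209, 0.536, 0.231] pointing down, gripper open.
Joint ranges: [-3.11, 3.11], [-0.84, 2.01], [0.21, 2.61], [-1.34, 4.49], [0.05, 2.63], [-2.56, 2.56]. Speed limits (rad/s): [2.57, 2.57, 3.14, 3.14, 3.14, 3.14].

## Interface

Orientations are given as [roll, pitch, yaw] about the fixed x, y, z axes, in that order (R = Rz(yaw) Ry(pitch) Rx(roll)).
In Python, from plant import ctrl gives the robot as it stands.
- The arm moves only by the tool move_arm, never from a script. Its argument "plan" is a list of rows, each an object with "delta_pos": the shift along the world's x, y, z in m, a list of three; "twist": the turn about the world's z in degrees. In form: [{"delta_pos": [dx, dy, dz], "twist": twist}, ...]. A call has 1 to 12 rows; each row shifts and turns the commanded pose from where the row before left it; what a row does not reach is not made up. A row lasts 1/8 s, in which the tool goes at most 62.5 mm and 10.7 degrees, less where a joint would pass 70% of its speed; a pose out of reach is approached as far as the arm can. A call is refused whole if a number of a shift passes 0.0625 or a number of a turn 10.7, either way. A call with a gripper value outside its range is refused whole. "hand" is the opening, from 0 (shut) to 1 (fully open), set as the call begins (left out, the last holds). The fingers move at their own pace and stop on an object; "force" is the grip in N (left out, the last holds). Time passes only in rows, so rows that do not move let the fingers close. It gives the time, the measured TCP pose, the force and the opening at its end, in the units of the state.
- ctrl.get_state(): the state, without advancing time (a new reading comes with each control period).
- ctrl.camera(name): name is "side" or "top"; returns a dict with "frame" (400x640x3 uint8, red, green, blue), "range_z" (400x640 float32, m along the optical axis (not along the pixel's ray), 0 where there is no reading), "fx", "fy", "cx", "cy" (pixels), "cam_to_world" (4x4, takes a point from camera to world coordinates). Camera axes: x right, y up, looking along -z (the intrinsics and any distortion apply to the point x, -y, -z); pixel columns grow to the right and rows downward; lengths in m; the calibration is good to about 2 mm. A picture is of the moment at which its call begins.
- ctrl.finish_job(): hands the job in, once; it reports no verdict.
The state is a dict: "t": time; "q": joint angles; "qvel": joint speeds; "effort": joint torques, N m; "position": TCP position; "tool_rot": TCP orientation; "force": force on the tool from outside, world axes, zero at the start; "wrist_torque": the same for the moment, N m; "grip_width": opening from 0.0 (shut) to 1.0 (fully open).
Only numpy, scipy, OpenCV 4.12 (cv2) and the standard library are available. Lean on these libraries where they do the work, as an engineer would, in place of code of your own. Each camera call takes 0.05 s, during which the arm holds its last target. There are 200 camera calls.

## Working session

There is one attempt and no reset: what is moved stays moved. The work goes in short steps, Python scripts to look and compute and a tool call to move; the robot and the scene stay as the last step left them, time stands still between calls to the robot, and variables do not carry over. Pictures are saved under pics/ and viewed, about 8 in all and at most 12, crops included, and the job is handed in when it is done.

Besides the shell and the picture viewer there is one more tool, called after ">>>" as name(argument=value, ...) on one line, values as JSON. move_arm: Moves the arm, as the interface text tells. Its arguments: {"type":"object","properties":{"plan":{"type":"array"},"hand":{"type":"number"},"force":{"type":"number"}},"required":["plan"]}

```bash
mkdir -p pics
cat > h.py <<'E'
import numpy as np, cv2
from plant import ctrl
def cam(n):
    c=ctrl.camera(n); c['frame']=np.asarray(c['frame']); return c
def save(c,name,crop=None,s=1):
    im=cv2.cvtColor(c['frame'],cv2.COLOR_RGB2BGR)
    if crop: x0,y0,x1,y1=crop; im=im[y0:y1,x0:x1]
    if s!=1: im=cv2.resize(im,None,fx=s,fy=s,interpolation=cv2.INTER_CUBIC)
    cv2.imwrite('pics/'+name,im)
def cloud(c):
    h,w=c['range_z'].shape; v,u=np.mgrid[:h,:w]; z=c['range_z']
    if z.shape is None: pass
    p=np.stack([(u-c['cx'])/c['fx']*z,-(v-c['cy'])/c['fy']*z,-z,np.ones_like(z)],-1)
    P=(p@np.asarray(c['cam_to_world']).T)[...,:3]; P[z<=0]=np.nan; return P
def onplane(c,u,v,h):
    T=np.asarray(c['cam_to_world']); d=T[:3,:3]@np.array([(u-c['cx'])/c['fx'],-(v-c['cy'])/c['fy'],-1]); o=T[:3,3]
    return o+d*(h-o[2])/d[2]
E
python3 - <<'E'
from h import *
for n in('side','top'):
    c=cam(n); save(c,n+'0.png'); print(n,[k for k in c], np.round(c['cam_to_world'],3), c['fx'],c['cx'],c['cy'], c.get('dist'))
print(ctrl.get_state())
E
```

```text
side ['frame', 'range_z', 'fx', 'fy', 'cx', 'cy', 'cam_to_world'] [[ 0.973  0.147 -0.178  0.271]
 [-0.23   0.562 -0.795 -1.033]
 [-0.017  0.814  0.581  0.808]
 [ 0.     0.     0.     1.   ]] 412.754534665261 326.73691876208585 198.1618056080443 None
top ['frame', 'range_z', 'fx', 'fy', 'cx', 'cy', 'cam_to_world'] [[ 0.094  0.973 -0.209  0.342]
 [-0.996  0.091 -0.022 -0.096]
 [-0.002  0.21   0.978  0.902]
 [ 0.     0.     0.     1.   ]] 372.78902760032497 321.15216116327395 200.3585575886794 None
{'t': 0.1, 'q': array([ 1.17800634e+00,  3.20242852e-01,  1.56555114e+00, -1.99951213e-05,
        1.25739410e+00, -1.99899602e-02]), 'qvel': array([-0.00077983, -0.0025004 , -0.0026539 , -0.00048991,  0.00188109,
        0.00050073]), 'effort': array([-4.69454844e-04, -4.16407120e+01, -2.34700727e+01, -4.14844479e-06,
        5.02120005e-03, -1.20764165e-05]), 'position': array([0.20926754, 0.53511519, 0.23056007]), 'tool_rot': array([-3.14157977e+00,  1.59550509e-03,  1.19800249e+00]), 'force': array([0.00448533, 0.64629074, 0.53812922]), 'wrist_torque': array([0.02108208, 0.01749641, 0.06081416]), 'grip_width': 0.9994029885982086}
```

View pics/side0.png

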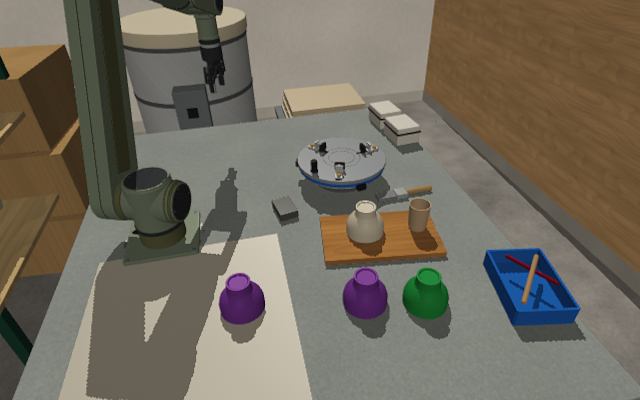

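View pics/top0.png

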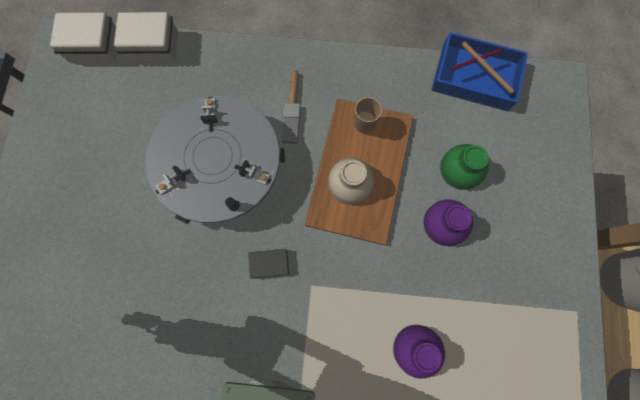

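The side view shows the cream bowl on the board at (365,222) and the chuck at (342,160). The top view shows the bowl's foot at (355,174), the plate at about (212,157), the knob at (232,204) and the beaker at (368,115). Bowl-shaped candidates in the top view are purple (448,222), purple (419,351), green (465,166) and cream (352,180). Only the cream one on the board fits.

Run:
```python
from h import *
from scipy.optimize import least_squares
def circ(p):
    r=least_squares(lambda a:np.hypot(p[:,0]-a[0],p[:,1]-a[1])-a[2],[*p[:,:2].mean(0),.05],loss='soft_l1',f_scale=.002); return np.round(r.x,4)
for n,foot,kn in(('top',(330,155,380,205),(222,195,245,215)),('side',(340,195,390,245),(305,155,325,178))):
    c=cam(n); P=cloud(c); f=c['frame'].astype(int)
    sub=lambda b:P[b[1]:b[3],b[0]:b[2]].reshape(-1,3)
    p=sub(foot); print(n,'maxz',np.nanpercentile(p[:,2],[50,90,99,100]))
    t=p[p[:,2]>.102]; print('foottop',np.nanmean(t,0),np.nanmin(t,0),np.nanmax(t,0),len(t),circ(t[t[:,2]<.107]) if (t[:,2]<.107).sum()>5 else '')
    A=P.reshape(-1,3); m=(abs(A[:,2]-.085)<.004)&(abs(A[:,0]-.5)<.4)
    B=A[m]; print('plate',len(B),np.nanmin(B,0),np.nanmax(B,0))
    k=sub(kn); k=k[(k[:,2]>.10)]; print('knob',len(k),np.nanmean(k,0),np.nanmin(k,0),np.nanmax(k,0), k[k[:,2]>.122].mean(0))
    # plate hull circle
    m=(abs(P[...,2]-.085)<.005).astype(np.uint8); m[:, :]=cv2.morphologyEx(m,cv2.MORPH_OPEN,np.ones((3,3)))
    cs,_=cv2.findContours(m,cv2.RETR_EXTERNAL,cv2.CHAIN_APPROX_NONE); b=max(cs,key=cv2.contourArea); h=cv2.convexHull(b)[:,0]
    q=np.array([onplane(c,u,v,.085) for u,v in h]); print('platecirc',circ(q),len(h))
    if n=='top': save(c,'crop.png',(120,80,420,250),2.6)
```

```text
top maxz [0.06309552 0.10496872 0.10878898 0.11073763]
foottop [ 0.58146906 -0.14329258  0.10531334] [ 0.55280151 -0.17147318  0.10200548] [ 0.61058706 -0.11505826  0.11073763] 494 [ 0.5816 -0.1434  0.0187]
plate 13630 [ 0.18093023 -0.44789036  0.08100889] [0.76684812 0.33600319 0.08899644]
knob 116 [0.48475459 0.11290957 0.122476  ] [0.47553365 0.10398318 0.10067014] [0.49696585 0.12485188 0.13038177] [0.48598926 0.11447703 0.12631304]
platecirc [0.5966 0.1809 0.154 ] 45
side maxz [0.02018078 0.09820008 0.10844787 0.11081491]
foottop [ 0.58178753 -0.14298068  0.10555081] [ 0.55257872 -0.17265472  0.10205024] [ 0.60982565 -0.11365926  0.11081491] 214 [ 0.5805 -0.1436  0.0198]
plate 3886 [ 0.10068674 -0.44880859  0.08100375] [0.89721261 2.50606013 0.08899224]
knob 59 [0.4850841  0.11082116 0.117666  ] [0.47498708 0.10255673 0.10004755] [0.49565026 0.12696542 0.12893427] [0.48548292 0.11313193 0.12574185]
platecirc [0.5967 0.1789 0.1553] 27
```

View pics/crop.png

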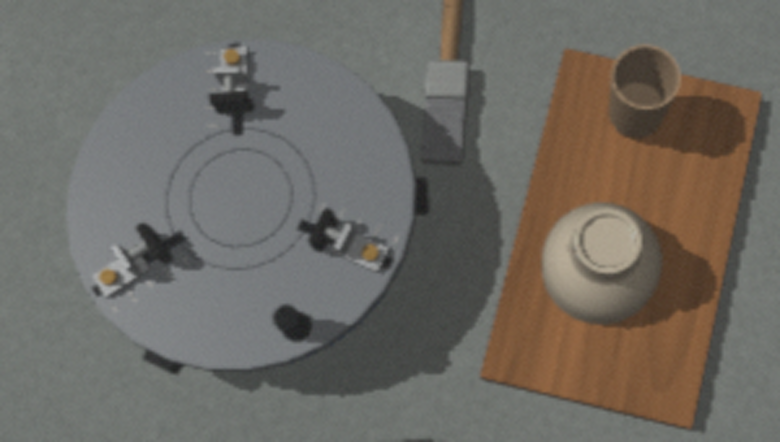

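The crop confirms the cream footed bowl at crop (602,262), with its foot ring at (610,240). The plate, the three open pads and the knob at (292,322) are clear. Foot at (0.5815,-0.143), plate at (0.597,0.180), knob at (0.4855,0.114). Now moving above the bowl.

>>> move_arm(plan=[{"delta_pos": [0.016, -0.028, 0], "twist": 0}, {"delta_pos": [0.031, -0.056, 0], "twist": 0}, {"delta_pos": [0.031, -0.056, 0], "twist": 0}, {"delta_pos": [0.032, -0.058, 0], "twist": 0}, {"delta_pos": [0.032, -0.058, 0], "twist": 0}, {"delta_pos": [0.033, -0.06, 0], "twist": 0}, {"delta_pos": [0.034, -0.062, 0], "twist": 0}, {"delta_pos": [0.034, -0.062, 0], "twist": 0}, {"delta_pos": [0.034, -0.062, 0], "twist": 0}, {"delta_pos": [0.034, -0.062, 0], "twist": 0}, {"delta_pos": [0.034, -0.062, 0], "twist": 0}, {"delta_pos": [0.027, -0.052, 0], "twist": 0}], hand=1, force=30)

```text
t: 1.7
position: [0.5545, -0.0942, 0.2312]
tool_rot: [3.142, -0.0, 1.197]
force: [0.7, -0.1, -0.8]
grip_width: 0.996
```

>>> move_arm(plan=[{"delta_pos": [0, 0, 0], "twist": 0}, {"delta_pos": [0, 0, 0], "twist": 0}])

```text
t: 1.95
position: [0.5532, -0.0917, 0.2309]
tool_rot: [-3.14, -0.0, 1.197]
force: [0.2, -0.3, 0.6]
grip_width: 1.0
```

>>> move_arm(plan=[{"delta_pos": [0.014, -0.026, 0], "twist": 0}, {"delta_pos": [0.014, -0.026, -0.01], "twist": 0}, {"delta_pos": [0, 0, -0.03], "twist": 0}, {"delta_pos": [0, 0, -0.03], "twist": 0}, {"delta_pos": [0, 0, -0.02], "twist": 0}, {"delta_pos": [0, 0, 0], "twist": 0}, {"delta_pos": [0, 0, 0], "twist": 0}])

```text
t: 2.82
position: [0.5823, -0.144, 0.142]
tool_rot: [3.14, -0.0, 1.198]
force: [0.5, -0.7, 0.4]
grip_width: 0.998
```

Run:
```python
from h import *
c=cam('side'); save(c,'s1.png',(300,130,450,260),5); print(ctrl.get_state()['position'])
```

```text
[ 0.58245082 -0.14406429  0.14234403]
```

View pics/s1.png

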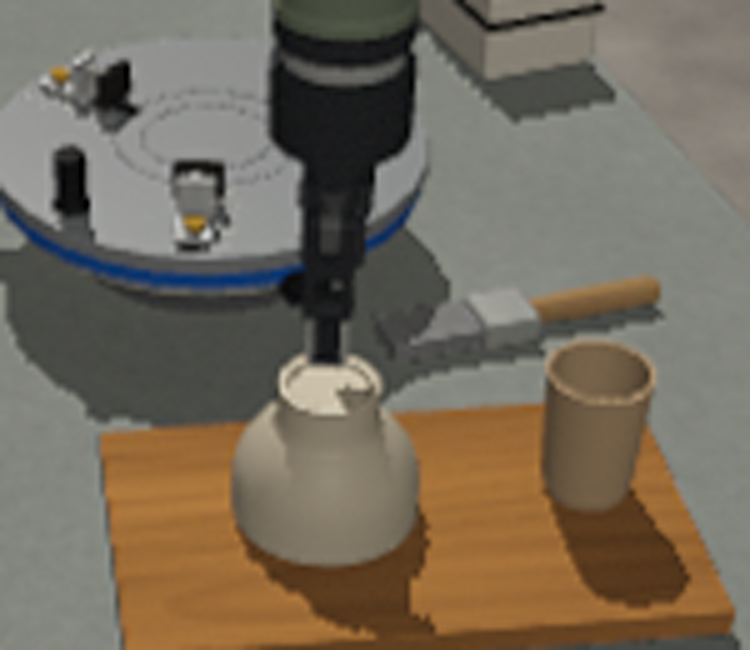

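The gripper is centred over the cream foot at crop (330,375). Descending and closing.

>>> move_arm(plan=[{"delta_pos": [0, 0, -0.02], "twist": 0}, {"delta_pos": [-0.001, 0.001, -0.02], "twist": 0}, {"delta_pos": [0, 0, -0.012], "twist": 0}, {"delta_pos": [0, 0, -0.008], "twist": 0}, {"delta_pos": [0, 0, 0], "twist": 0}])

```text
t: 3.5
position: [0.5808, -0.1431, 0.0813]
tool_rot: [-3.142, -0.0, 1.198]
force: [0.3, -0.9, 0.0]
grip_width: 1.002
```

>>> move_arm(plan=[{"delta_pos": [0, 0, 0], "twist": 0}, {"delta_pos": [0, 0, 0], "twist": 0}, {"delta_pos": [0, 0, 0], "twist": 0}, {"delta_pos": [0, 0, 0], "twist": 0}, {"delta_pos": [0, 0, 0], "twist": 0}, {"delta_pos": [0, 0, 0], "twist": 0}], hand=0, force=40)

```text
t: 4.25
position: [0.5814, -0.1431, 0.0823]
tool_rot: [3.14, -0.001, 1.198]
force: [-0.2, 0.1, 5.6]
grip_width: 0.661
```

>>> move_arm(plan=[{"delta_pos": [0, 0, 0.005], "twist": 0}, {"delta_pos": [0, 0, 0.01], "twist": 0}, {"delta_pos": [0, 0, 0.01], "twist": 0}, {"delta_pos": [0, 0, 0.005], "twist": 0}, {"delta_pos": [0, 0, 0], "twist": 0}, {"delta_pos": [0, 0, 0], "twist": 0}])

```text
t: 5.0
position: [0.5805, -0.143, 0.1111]
tool_rot: [-3.141, 0.0, 1.198]
force: [0.1, 0.4, -5.2]
grip_width: 0.664
```

>>> move_arm(plan=[{"delta_pos": [0, 0, 0.03], "twist": 0}, {"delta_pos": [0, 0, 0.04], "twist": 0}, {"delta_pos": [0, 0.01, 0.04], "twist": 0}, {"delta_pos": [0.001, 0.02, 0.01], "twist": 0}, {"delta_pos": [0.002, 0.04, 0], "twist": 0}, {"delta_pos": [0.003, 0.05, 0], "twist": 0}, {"delta_pos": [0.003, 0.05, 0], "twist": 0}, {"delta_pos": [0.003, 0.05, 0], "twist": 0}, {"delta_pos": [0.002, 0.05, 0], "twist": 0}, {"delta_pos": [0.001, 0.04, 0], "twist": 0}, {"delta_pos": [0.001, 0.013, 0], "twist": 0}, {"delta_pos": [0, 0, 0], "twist": 0}])

```text
t: 6.5
position: [0.5959, 0.1807, 0.2297]
tool_rot: [-3.14, 0.002, 1.2]
force: [0.0, -0.9, -5.1]
grip_width: 0.667
```

Run:
```python
from h import *
s=ctrl.get_state(); print(s['position'],s['grip_width'],s['force'])
c=cam('side'); save(c,'s2.png',(260,60,430,210),4)
```

```text
[0.59586593 0.18072926 0.2297249 ] 0.667270453197149 [ 0.02427739 -0.86901123 -5.11871159]
```

View pics/s2.png

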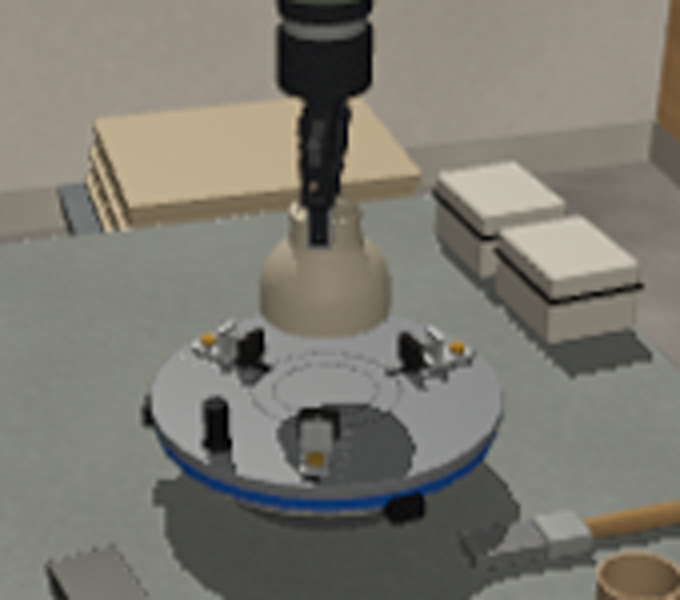

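The bowl hangs upright over the plate at crop (325,270), clear of the pads. Lowering it.

>>> move_arm(plan=[{"delta_pos": [0.0005, -0.001, -0.02], "twist": 0}, {"delta_pos": [0, 0, -0.025], "twist": 0}, {"delta_pos": [0, 0, -0.015], "twist": 0}, {"delta_pos": [0, 0, -0.01], "twist": 0}, {"delta_pos": [0, 0, -0.004], "twist": 0}, {"delta_pos": [0, 0, 0], "twist": 0}])

```text
t: 7.3
position: [0.5975, 0.1789, 0.1576]
tool_rot: [3.141, -0.0, 1.198]
force: [0.8, -0.5, -4.8]
grip_width: 0.664
```

>>> move_arm(plan=[{"delta_pos": [0, 0, -0.001], "twist": 0}, {"delta_pos": [0, 0, -0.001], "twist": 0}, {"delta_pos": [0, 0, -0.001], "twist": 0}, {"delta_pos": [0, 0, 0], "twist": 0}])

```text
t: 7.8
position: [0.5972, 0.179, 0.1543]
tool_rot: [-3.141, -0.0, 1.198]
force: [0.3, -1.4, -4.8]
grip_width: 0.664
```

>>> move_arm(plan=[{"delta_pos": [0, 0, -0.001], "twist": 0}, {"delta_pos": [0, 0, -0.001], "twist": 0}, {"delta_pos": [0, 0, -0.001], "twist": 0}, {"delta_pos": [0, 0, 0], "twist": 0}])

```text
t: 8.3
position: [0.5972, 0.1789, 0.1512]
tool_rot: [-3.141, 0.0, 1.198]
force: [0.5, -0.2, -5.3]
grip_width: 0.665
```

>>> move_arm(plan=[{"delta_pos": [0, 0, -0.001], "twist": 0}, {"delta_pos": [0, 0, 0], "twist": 0}])

```text
t: 8.55
position: [0.5972, 0.1789, 0.1502]
tool_rot: [-3.141, 0.0, 1.198]
force: [-0.3, 0.5, -4.5]
grip_width: 0.661
```

>>> move_arm(plan=[{"delta_pos": [0, 0, -0.0005], "twist": 0}, {"delta_pos": [0, 0, 0], "twist": 0}])

```text
t: 8.8
position: [0.5972, 0.1789, 0.1498]
tool_rot: [-3.142, -0.0, 1.198]
force: [0.7, -1.6, -5.1]
grip_width: 0.665
```

>>> move_arm(plan=[{"delta_pos": [0, 0, -0.0005], "twist": 0}, {"delta_pos": [0, 0, 0], "twist": 0}])

```text
t: 9.05
position: [0.5973, 0.179, 0.1494]
tool_rot: [3.142, -0.0, 1.198]
force: [0.5, -1.1, -5.0]
grip_width: 0.661
```

>>> move_arm(plan=[{"delta_pos": [0, 0, -0.0005], "twist": 0}, {"delta_pos": [0, 0, 0], "twist": 0}])

```text
t: 9.3
position: [0.5973, 0.179, 0.1494]
tool_rot: [3.141, -0.0, 1.198]
force: [-0.7, -0.9, -0.3]
grip_width: 0.661
```

Touchdown: the weight is now on the plate. Releasing.

>>> move_arm(plan=[{"delta_pos": [0, 0, -0.0003], "twist": 0}, {"delta_pos": [0, 0, 0], "twist": 0}])

```text
t: 9.55
position: [0.5973, 0.179, 0.1493]
tool_rot: [3.141, -0.0, 1.198]
force: [-2.7, -0.2, 3.2]
grip_width: 0.659
```

>>> move_arm(plan=[{"delta_pos": [0, 0, 0], "twist": 0}, {"delta_pos": [0, 0, 0], "twist": 0}, {"delta_pos": [0, 0, 0], "twist": 0}, {"delta_pos": [0, 0, 0], "twist": 0}, {"delta_pos": [0, 0, 0], "twist": 0}, {"delta_pos": [0, 0, 0], "twist": 0}], hand=1)

```text
t: 10.3
position: [0.5973, 0.179, 0.1485]
tool_rot: [3.142, -0.0, 1.198]
force: [-0.3, 0.3, -0.1]
grip_width: 1.003
```

>>> move_arm(plan=[{"delta_pos": [0, 0, 0.015], "twist": 0}, {"delta_pos": [0, 0, 0.025], "twist": 0}, {"delta_pos": [0, 0, 0.03], "twist": 0}, {"delta_pos": [0, 0, 0.02], "twist": 0}, {"delta_pos": [-0.03, -0.04, 0], "twist": -10}, {"delta_pos": [-0.04, -0.04, 0], "twist": -10}, {"delta_pos": [-0.04, -0.04, 0], "twist": -10}, {"delta_pos": [-0.04, -0.01, 0], "twist": -10}, {"delta_pos": [-0.04, 0, 0], "twist": -10}, {"delta_pos": [0, 0, 0], "twist": 0}])

```text
t: 11.55
position: [0.4051, 0.0487, 0.2398]
tool_rot: [3.141, -0.001, 0.325]
force: [-0.6, 0.2, 0.3]
grip_width: 1.002
```

Run:
```python
from h import *
s=ctrl.get_state(); print(s['position'],s['tool_rot'],s['force'])
c=cam('top'); save(c,'t2.png',(100,60,330,240),3.4); P=cloud(c)
A=P.reshape(-1,3); r=np.hypot(A[:,0]-.597,A[:,1]-.18)
f=A[(abs(A[:,2]-.175)<.004)&(r<.06)]; print('foot',len(f),np.median(f,0),f.min(0),f.max(0))
k=A[(np.hypot(A[:,0]-.4855,A[:,1]-.114)<.03)&(A[:,2]>.122)&(A[:,2]<.135)]; print('knob',len(k),k.mean(0),k.min(0),k.max(0))
```

```text
[0.40512949 0.04870626 0.23983976] [ 3.14131028e+00 -1.48751592e-03  3.25131356e-01] [-0.6125017   0.21819793  0.28296975]
foot 362 [0.59733701 0.17801426 0.17320813] [0.56877037 0.14807703 0.17100036] [0.62651707 0.204973   0.17695245]<stdin>:6: RuntimeWarning: Mean of empty slice.
  ret = um.true_divide(
Traceback (most recent call last):
ValueError: zero-size array to reduction operation minimum which has no identity
```

View pics/t2.png

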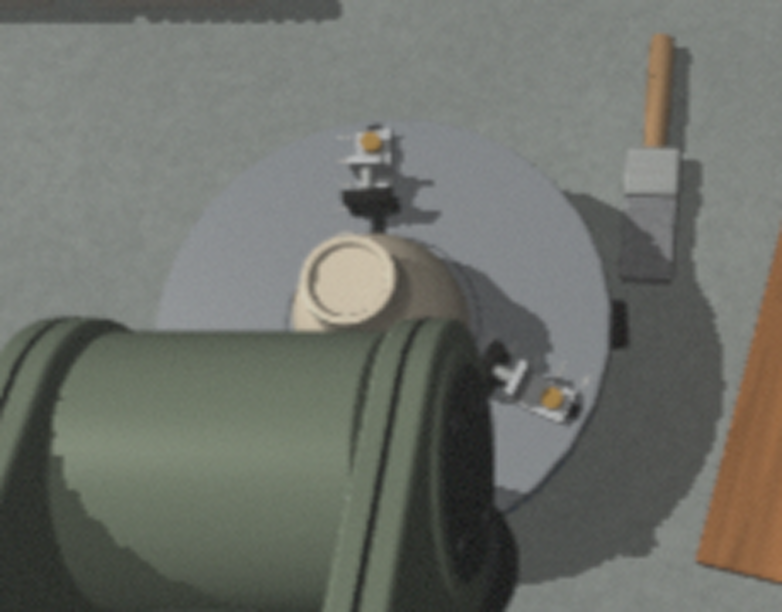

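The bowl stands flat and free on the plate, its foot at crop (352,278), measured at (0.597,0.178) with its top at 0.174, about 2 mm off the middle. Now to the knob, jaws along its tangent.

>>> move_arm(plan=[{"delta_pos": [0.008, 0.0065, 0], "twist": 10.2}, {"delta_pos": [0.008, 0.0065, 0], "twist": 10.2}, {"delta_pos": [0.008, 0.0065, 0], "twist": 10.2}, {"delta_pos": [0.008, 0.0065, 0], "twist": 10.2}, {"delta_pos": [0.008, 0.0065, 0], "twist": 10.2}, {"delta_pos": [0.008, 0.0065, 0], "twist": 10.2}, {"delta_pos": [0.008, 0.0065, 0], "twist": 10.2}, {"delta_pos": [0.008, 0.0065, 0], "twist": 10.2}, {"delta_pos": [0.008, 0.0065, 0], "twist": 10.2}, {"delta_pos": [0.008, 0.0065, 0], "twist": 10.2}, {"delta_pos": [0, 0, 0], "twist": 0}], hand=0.55, force=60)

```text
t: 12.98
position: [0.4888, 0.1145, 0.2387]
tool_rot: [3.141, 0.0, 2.105]
force: [-0.3, 0.5, -0.5]
grip_width: 0.549
```

>>> move_arm(plan=[{"delta_pos": [0, 0, -0.03], "twist": 0}, {"delta_pos": [0, 0, -0.04], "twist": 0}, {"delta_pos": [0, 0, -0.015], "twist": 0}, {"delta_pos": [0, 0, -0.01], "twist": 0}, {"delta_pos": [0, 0, 0], "twist": 0}])

```text
t: 13.6
position: [0.4876, 0.114, 0.1438]
tool_rot: [3.141, 0.0, 2.105]
force: [0.1, 0.1, 0.0]
grip_width: 0.551
```

Run:
```python
from h import *
s=ctrl.get_state(); print(s['position'],s['tool_rot'],s['q'])
c=cam('side'); save(c,'s3.png',(260,80,430,210),4.5)
```

```text
[0.48761713 0.11396152 0.14381882] [3.14122084e+00 5.66987805e-05 2.10498578e+00] [ 2.06580947e-01  2.79986915e-01  1.86286587e+00  7.84672730e-05
  9.98369588e-01 -1.89844733e+00]
```

View pics/s3.png

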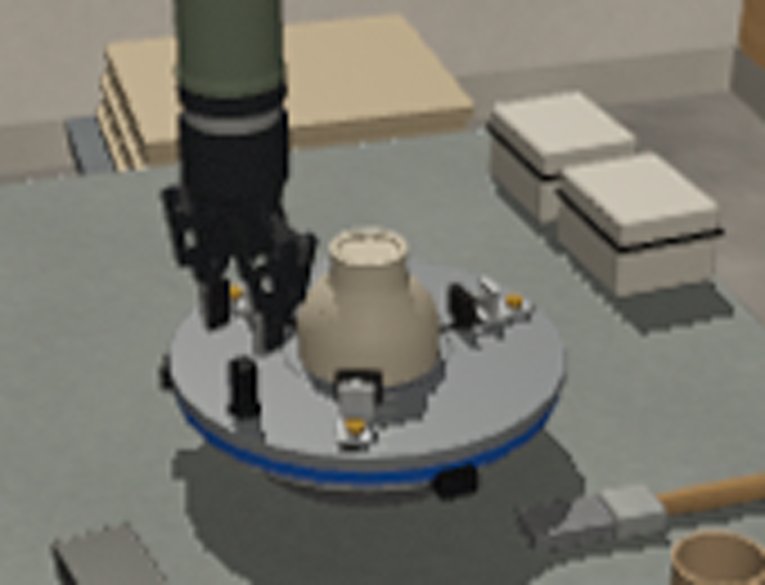

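The open fingers straddle the knob's vertical line; the knob top is at crop (243,365). Descending and gripping.

>>> move_arm(plan=[{"delta_pos": [-0.002, 0, -0.012], "twist": 0}, {"delta_pos": [0, 0, -0.02], "twist": 0}, {"delta_pos": [0, 0, -0.012], "twist": 0}, {"delta_pos": [0, 0, -0.006], "twist": 0}, {"delta_pos": [0, 0, 0], "twist": 0}])

```text
t: 14.28
position: [0.4852, 0.114, 0.0934]
tool_rot: [-3.141, -0.0, 2.106]
force: [0.2, 0.5, 0.2]
grip_width: 0.549
```

>>> move_arm(plan=[{"delta_pos": [0, 0, 0], "twist": 0}, {"delta_pos": [0, 0, 0], "twist": 0}, {"delta_pos": [0, 0, 0], "twist": 0}, {"delta_pos": [0, 0, 0], "twist": 0}, {"delta_pos": [0, 0, 0], "twist": 0}], hand=0, force=60)

```text
t: 14.9
position: [0.4853, 0.1147, 0.0943]
tool_rot: [3.14, -0.001, 2.105]
force: [-2.6, 4.2, 6.2]
grip_width: 0.241
```

```bash
cat > arc.py <<'E'
import numpy as np,sys
from plant import ctrl
C=np.array([.5967,.1797]); s=ctrl.get_state(); p=s['position'][:2]-C
ph=np.degrees(np.arctan2(p[1],p[0]))%360; r=np.radians(ph); t=np.array([np.sin(r),-np.cos(r)]); rad=np.array([np.cos(r),np.sin(r)])
f=np.array(s['force'][:2])
print('phi %.2f r %.4f yaw-tan %.1f  Ftan %.2f Frad %.2f t %.2f z %.4f'%(ph,np.hypot(*p),np.degrees(s['tool_rot'][2])-(ph-90),-f@t,f@rad,s['t'],s['position'][2]))
if len(sys.argv)>1:
    st=float(sys.argv[1]);n=int(sys.argv[2]);a=np.radians(ph-st*np.arange(n+1)); q=np.hypot(*p)*np.c_[np.cos(a),np.sin(a)]
    print(np.round(np.diff(q,axis=0),4).tolist())
E
python3 arc.py 2 12
```

```text
phi 210.28 r 0.1290 yaw-tan 0.3  Ftan -4.96 Frad 0.10 t 14.90 z 0.0943
[[-0.0022, 0.0039], [-0.0021, 0.004], [-0.0019, 0.0041], [-0.0018, 0.0041], [-0.0016, 0.0042], [-0.0015, 0.0043], [-0.0013, 0.0043], [-0.0012, 0.0043], [-0.001, 0.0044], [-0.0009, 0.0044], [-0.0007, 0.0044], [-0.0006, 0.0045]]
```

>>> move_arm(plan=[{"delta_pos": [-0.0022, 0.0039, 0], "twist": -2}, {"delta_pos": [-0.0021, 0.004, 0], "twist": -2}, {"delta_pos": [-0.0019, 0.0041, 0], "twist": -2}, {"delta_pos": [-0.0018, 0.0041, 0], "twist": -2}, {"delta_pos": [-0.0016, 0.0042, 0], "twist": -2}, {"delta_pos": [-0.0015, 0.0043, 0], "twist": -2}])

```text
t: 15.65
position: [0.4745, 0.1371, 0.0943]
tool_rot: [3.141, 0.003, 1.898]
force: [-1.5, -4.8, 7.8]
grip_width: 0.232
```

```bash
python3 arc.py 2 6
```

```text
phi 199.23 r 0.1294 yaw-tan -0.5  Ftan 4.01 Frad 3.03 t 15.65 z 0.0943
[[-0.0014, 0.0043], [-0.0013, 0.0043], [-0.0011, 0.0044], [-0.001, 0.0044], [-0.0008, 0.0044], [-0.0006, 0.0045]]
```

>>> move_arm(plan=[{"delta_pos": [-0.0014, 0.0043, 0], "twist": -2}, {"delta_pos": [-0.0013, 0.0043, 0], "twist": -2}, {"delta_pos": [-0.0011, 0.0044, 0], "twist": -2}, {"delta_pos": [-0.001, 0.0044, 0], "twist": -2}, {"delta_pos": [-0.0008, 0.0044, 0], "twist": -2}, {"delta_pos": [-0.0006, 0.0045, 0], "twist": -2}])

```text
t: 16.4
position: [0.4677, 0.1636, 0.0943]
tool_rot: [-3.141, 0.003, 1.689]
force: [-3.9, -3.9, 7.0]
grip_width: 0.243
```

```bash
python3 arc.py 1 8
```

```text
phi 187.13 r 0.1300 yaw-tan -0.4  Ftan 3.36 Frad 4.31 t 16.40 z 0.0943
[[-0.0003, 0.0023], [-0.0002, 0.0023], [-0.0002, 0.0023], [-0.0001, 0.0023], [-0.0001, 0.0023], [-0.0001, 0.0023], [-0.0, 0.0023], [0.0, 0.0023]]
```

```bash
sed -i "s|^if len|tz=s['wrist_torque'][2]; print('tz %.3f  EFFORT %.2f'%(tz,-f@t+tz/.13))\nif len|" arc.py; python3 arc.py
```

```text
phi 187.13 r 0.1300 yaw-tan -0.4  Ftan 3.36 Frad 4.31 t 16.40 z 0.0943
tz 0.670  EFFORT 8.51
```

>>> move_arm(plan=[{"delta_pos": [-0.0003, 0.0023, 0], "twist": -1}, {"delta_pos": [-0.0002, 0.0023, 0], "twist": -1}, {"delta_pos": [-0.0002, 0.0023, 0], "twist": -1}])

```text
t: 16.77
position: [0.4668, 0.1705, 0.0943]
tool_rot: [-3.141, 0.003, 1.637]
force: [-3.5, -4.4, 8.0]
grip_width: 0.242
```

```bash
python3 arc.py 1 8
python3 - <<'E'
from h import *
print(np.round(ctrl.get_state()['wrist_torque'],3))
c=cam('side'); save(c,'s4.png',(270,120,410,210),5)
E
```

```text
phi 184.06 r 0.1302 yaw-tan -0.3  Ftan 4.14 Frad 3.79 t 16.77 z 0.0943
tz 0.585  EFFORT 8.64
[[-0.0001, 0.0023], [-0.0001, 0.0023], [-0.0001, 0.0023], [-0.0, 0.0023], [0.0, 0.0023], [0.0001, 0.0023], [0.0001, 0.0023], [0.0001, 0.0023]]
[-0.322  0.528  0.585]
```

View pics/s4.png

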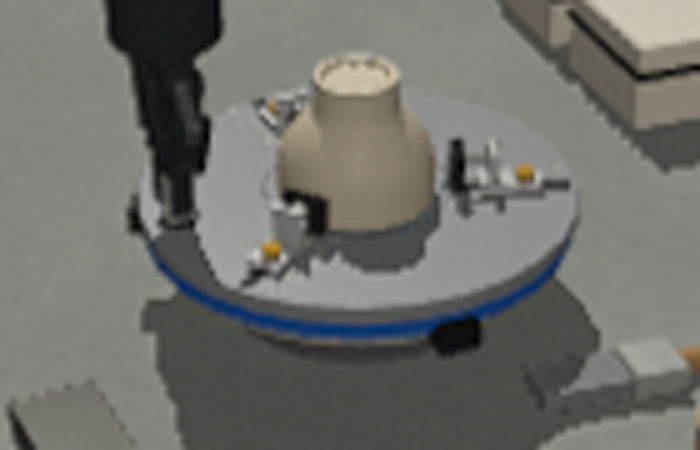

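Effort reckoned as a moment about the axis (tangential force plus wrist torque) is 8.5 N, which matches the stated drag. The picture shows the plate turned with the pads still short of the bowl; the near pad at crop (310,210) is almost on it. Continuing in short feels.

>>> move_arm(plan=[{"delta_pos": [-0.0001, 0.0023, 0], "twist": -1}, {"delta_pos": [-0.0001, 0.0023, 0], "twist": -1}])

```text
t: 17.08
position: [0.4665, 0.175, 0.0943]
tool_rot: [-3.141, 0.003, 1.602]
force: [-4.3, -4.0, 8.3]
grip_width: 0.237
```

```bash
python3 arc.py 1 4
```

```text
phi 182.05 r 0.1303 yaw-tan -0.3  Ftan 3.87 Frad 4.42 t 17.07 z 0.0943
tz 0.648  EFFORT 8.86
[[-0.0001, 0.0023], [-0.0, 0.0023], [0.0, 0.0023], [0.0001, 0.0023]]
```

>>> move_arm(plan=[{"delta_pos": [-0.0002, 0.0023, 0], "twist": -1}, {"delta_pos": [-0.0001, 0.0023, 0], "twist": -1}])

```text
t: 17.32
position: [0.4663, 0.1797, 0.0943]
tool_rot: [-3.141, 0.003, 1.567]
force: [-3.6, -5.0, 8.0]
grip_width: 0.241
```

```bash
python3 arc.py 1 4
```

```text
phi 180.00 r 0.1304 yaw-tan -0.2  Ftan 4.98 Frad 3.57 t 17.32 z 0.0943
tz 0.618  EFFORT 9.74
[[0.0, 0.0023], [0.0001, 0.0023], [0.0001, 0.0023], [0.0001, 0.0023]]
```

>>> move_arm(plan=[{"delta_pos": [0, 0.0023, 0], "twist": -1}, {"delta_pos": [0, 0.0023, 0], "twist": -1}])

```text
t: 17.58
position: [0.4663, 0.1843, 0.0943]
tool_rot: [-3.141, 0.003, 1.532]
force: [-4.7, -3.4, 8.0]
grip_width: 0.242
```

```bash
python3 arc.py 1 4
```

```text
phi 177.97 r 0.1305 yaw-tan -0.2  Ftan 3.60 Frad 4.53 t 17.57 z 0.0943
tz 0.582  EFFORT 8.08
[[0.0001, 0.0023], [0.0001, 0.0023], [0.0002, 0.0023], [0.0002, 0.0023]]
```

>>> move_arm(plan=[{"delta_pos": [0.0001, 0.0023, 0], "twist": -1}, {"delta_pos": [0.0001, 0.0023, 0], "twist": -1}])

```text
t: 17.82
position: [0.4664, 0.189, 0.0943]
tool_rot: [-3.141, 0.003, 1.497]
force: [-5.0, -3.8, 8.3]
grip_width: 0.236
```

```bash
python3 arc.py 1 4
```

```text
phi 175.94 r 0.1307 yaw-tan -0.1  Ftan 4.13 Frad 4.75 t 17.82 z 0.0943
tz 0.609  EFFORT 8.81
[[0.0002, 0.0023], [0.0002, 0.0023], [0.0003, 0.0023], [0.0003, 0.0023]]
```

>>> move_arm(plan=[{"delta_pos": [0.0001, 0.0023, 0], "twist": -1}, {"delta_pos": [0.0002, 0.0023, 0], "twist": -1}])

```text
t: 18.08
position: [0.4667, 0.1936, 0.0943]
tool_rot: [-3.141, 0.003, 1.462]
force: [-4.4, -2.3, 8.7]
grip_width: 0.239
```

```bash
python3 arc.py 1 4
```

```text
phi 173.90 r 0.1308 yaw-tan -0.1  Ftan 2.77 Frad 4.14 t 18.07 z 0.0943
tz 0.667  EFFORT 7.90
[[0.0003, 0.0023], [0.0003, 0.0023], [0.0003, 0.0023], [0.0004, 0.0023]]
```

>>> move_arm(plan=[{"delta_pos": [0.0002, 0.0023, 0], "twist": -1}, {"delta_pos": [0.0003, 0.0023, 0], "twist": -1}])

```text
t: 18.32
position: [0.4671, 0.1982, 0.0943]
tool_rot: [-3.141, 0.003, 1.427]
force: [-3.7, -3.0, 8.5]
grip_width: 0.236
```

```bash
python3 arc.py 1 4
```

```text
phi 171.86 r 0.1309 yaw-tan -0.1  Ftan 3.50 Frad 3.21 t 18.32 z 0.0943
tz 0.610  EFFORT 8.19
[[0.0003, 0.0023], [0.0004, 0.0023], [0.0004, 0.0022], [0.0005, 0.0022]]
```

>>> move_arm(plan=[{"delta_pos": [0.0003, 0.0023, 0], "twist": -1}, {"delta_pos": [0.0003, 0.0023, 0], "twist": -1}])

```text
t: 18.58
position: [0.4677, 0.2028, 0.0943]
tool_rot: [-3.141, 0.003, 1.393]
force: [-3.8, -2.9, 8.9]
grip_width: 0.24
```

```bash
python3 arc.py 1 4
```

```text
phi 169.85 r 0.1310 yaw-tan -0.1  Ftan 3.50 Frad 3.19 t 18.57 z 0.0943
tz 0.615  EFFORT 8.23
[[0.0004, 0.0022], [0.0005, 0.0022], [0.0005, 0.0022], [0.0005, 0.0022]]
```

>>> move_arm(plan=[{"delta_pos": [0.0004, 0.0022, 0], "twist": -1}, {"delta_pos": [0.0004, 0.0022, 0], "twist": -1}])

```text
t: 18.82
position: [0.4685, 0.2073, 0.0943]
tool_rot: [-3.141, 0.003, 1.358]
force: [-5.1, -3.4, 9.1]
grip_width: 0.241
```

```bash
python3 arc.py 1 4
```

```text
phi 167.87 r 0.1312 yaw-tan -0.1  Ftan 4.37 Frad 4.24 t 18.82 z 0.0943
tz 0.649  EFFORT 9.36
[[0.0005, 0.0022], [0.0005, 0.0022], [0.0006, 0.0022], [0.0006, 0.0022]]
```

>>> move_arm(plan=[{"delta_pos": [0.0005, 0.0022, 0], "twist": -1}, {"delta_pos": [0.0005, 0.0022, 0], "twist": -1}])

```text
t: 19.08
position: [0.4695, 0.2109, 0.0942]
tool_rot: [3.141, 0.004, 1.323]
force: [-4.5, -11.3, 10.3]
grip_width: 0.24
```

```bash
python3 arc.py 1 4
```

```text
phi 166.20 r 0.1309 yaw-tan -0.4  Ftan 12.07 Frad 1.69 t 19.07 z 0.0942
tz -0.158  EFFORT 10.86
[[0.0006, 0.0022], [0.0006, 0.0022], [0.0006, 0.0022], [0.0007, 0.0022]]
```

>>> move_arm(plan=[{"delta_pos": [0.0003, 0.0011, 0], "twist": -0.5}, {"delta_pos": [0.0003, 0.0011, 0], "twist": -0.5}])

```text
t: 19.32
position: [0.4698, 0.2118, 0.0942]
tool_rot: [-3.141, 0.006, 1.305]
force: [-4.0, -10.5, 10.6]
grip_width: 0.24
```

```bash
python3 arc.py 0.5 4
```

```text
phi 165.80 r 0.1310 yaw-tan -1.0  Ftan 11.18 Frad 1.33 t 19.32 z 0.0942
tz 0.139  EFFORT 12.25
[[0.0003, 0.0011], [0.0003, 0.0011], [0.0003, 0.0011], [0.0003, 0.0011]]
```

>>> move_arm(plan=[{"delta_pos": [0.0003, 0.0011, 0], "twist": -0.5}, {"delta_pos": [0.0003, 0.0011, 0], "twist": -0.5}])

```text
t: 19.58
position: [0.4701, 0.2135, 0.0942]
tool_rot: [-3.141, 0.007, 1.288]
force: [-4.9, -12.3, 11.6]
grip_width: 0.244
```

```bash
python3 arc.py 0.5 4
```

```text
phi 165.03 r 0.1310 yaw-tan -1.2  Ftan 13.12 Frad 1.56 t 19.57 z 0.0942
tz 0.214  EFFORT 14.76
[[0.0003, 0.0011], [0.0003, 0.0011], [0.0003, 0.0011], [0.0003, 0.0011]]
```

>>> move_arm(plan=[{"delta_pos": [0.0003, 0.0011, 0], "twist": -0.5}])

```text
t: 19.7
position: [0.4704, 0.2144, 0.0942]
tool_rot: [-3.141, 0.008, 1.28]
force: [-4.2, -12.7, 11.3]
grip_width: 0.242
```

```bash
python3 arc.py
```

```text
phi 164.65 r 0.1310 yaw-tan -1.3  Ftan 13.38 Frad 0.68 t 19.70 z 0.0942
tz 0.276  EFFORT 15.50
```

>>> move_arm(plan=[{"delta_pos": [0.0001, 0.0006, 0], "twist": -0.3}, {"delta_pos": [0, 0, 0], "twist": 0}])

```text
t: 19.95
position: [0.4705, 0.2149, 0.0942]
tool_rot: [-3.141, 0.008, 1.275]
force: [-5.3, -13.0, 10.5]
grip_width: 0.24
```

```bash
python3 arc.py
```

```text
phi 164.41 r 0.1310 yaw-tan -1.4  Ftan 13.90 Frad 1.61 t 19.95 z 0.0942
tz 0.248  EFFORT 15.80
```

Effort is 15.8 N against about 8.5 N of drag, so 7.3 N above: a proper light nip. Letting go of the knob and lifting away.

>>> move_arm(plan=[{"delta_pos": [0, 0, 0], "twist": 0}, {"delta_pos": [0, 0, 0], "twist": 0}, {"delta_pos": [0, 0, 0], "twist": 0}, {"delta_pos": [0, 0, 0], "twist": 0}], hand=0.55)

```text
t: 20.45
position: [0.4718, 0.219, 0.0934]
tool_rot: [3.142, -0.0, 1.272]
force: [-0.1, 0.0, -0.1]
grip_width: 0.55
```

>>> move_arm(plan=[{"delta_pos": [0, 0, 0.008], "twist": 0}, {"delta_pos": [0, 0, 0.02], "twist": 0}, {"delta_pos": [0, 0, 0.03], "twist": 0}, {"delta_pos": [0, 0, 0.04], "twist": 0}, {"delta_pos": [-0.02, -0.03, 0.03], "twist": 0}, {"delta_pos": [-0.02, -0.05, 0], "twist": 0}, {"delta_pos": [-0.02, -0.05, 0], "twist": 0}, {"delta_pos": [-0.02, -0.05, 0], "twist": 0}, {"delta_pos": [0, -0.04, 0], "twist": 0}, {"delta_pos": [0, 0, 0], "twist": 0}])

```text
t: 21.7
position: [0.3916, -0.0029, 0.2223]
tool_rot: [3.14, -0.0, 1.267]
force: [-0.3, 0.1, -0.4]
grip_width: 0.548
```

Run:
```python
from h import *
s=ctrl.get_state(); print(s['position'],s['force'],s['t'])
c=cam('top'); save(c,'t4.png',(120,60,320,240),3.4); P=cloud(c)
A=P.reshape(-1,3); r=np.hypot(A[:,0]-.597,A[:,1]-.18)
f=A[(abs(A[:,2]-.175)<.004)&(r<.06)]; print('foot',len(f),np.median(f,0),(f.min(0)+f.max(0))/2)
k=A[(abs(r-.13)<.02)&(A[:,2]>.122)&(A[:,2]<.135)]
if len(k): m=k.mean(0); print('knob',len(k),m,np.degrees(np.arctan2(m[1]-.1797,m[0]-.5967))%360)
```

```text
[ 0.39158365 -0.00293168  0.22226086] [-0.33519747  0.08858041 -0.44915481] 21.7
foot 378 [0.5962893  0.18029447 0.17327457] [0.59497965 0.17922182 0.17480953]
```

View pics/t4.png

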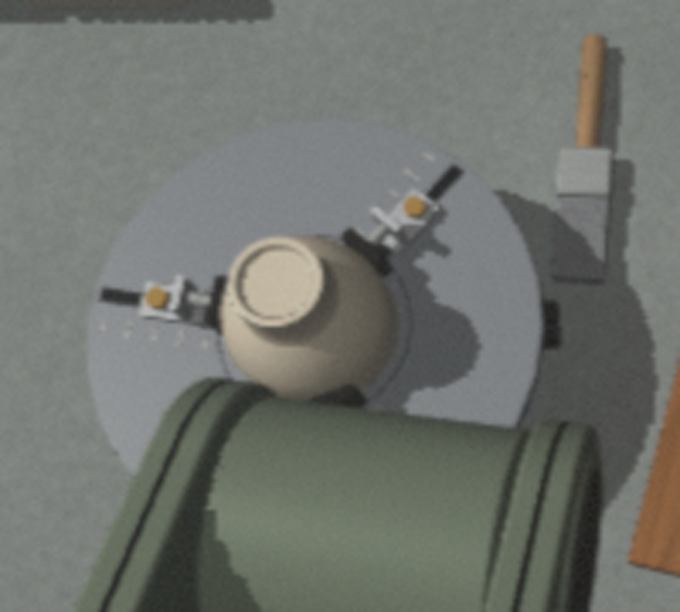

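All three pads are on the bowl; two are visible at crop (218,300) and (368,250), the third edge at (340,395). The bowl is about 1 mm from the middle. The arm moved 4 mm as it unwound, so I'm checking that the knob stayed put.

Run:
```python
from h import *
c=cam('side'); P=cloud(c); A=P.reshape(-1,3); r=np.hypot(A[:,0]-.5967,A[:,1]-.1797)
k=A[(abs(r-.13)<.02)&(A[:,0]<.5)&(A[:,2]>.1)&(A[:,2]<.135)]
print('knob',len(k),k.mean(0),k.min(0),k.max(0)); t=k[k[:,2]>.122]; print(len(t),t.mean(0))
save(c,'s5.png',(270,110,430,220),4.5)
f=A[(abs(A[:,2]-.175)<.004)&(r<.06)]; print('foot',(f.min(0)+f.max(0))/2)
```

```text
knob 56 [0.47044952 0.20799389 0.11661123] [0.46113975 0.19970457 0.10026094] [0.48079918 0.22468988 0.12805355]
23 [0.47127834 0.21135119 0.12553234]
foot [0.59573312 0.18192349 0.17436276]
```

View pics/s5.png

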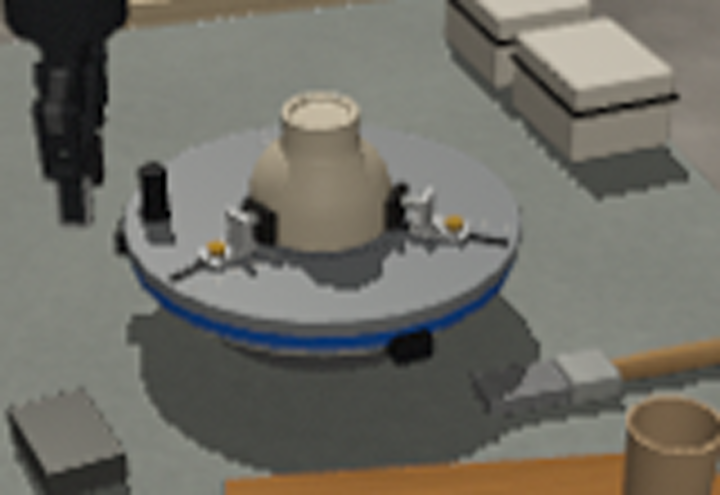

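The knob is where it was left to within about 2 mm, with no advance after release. The pads are seated at crop (262,222) and (398,208), the bowl is flat and centred, and the robot is clear. Handing in.

```bash
python3 -c "
from plant import ctrl
print(ctrl.finish_job(), ctrl.get_state()['t'])"
```

```text
the job is handed in; nothing more can be done
the job is handed in; nothing more can be done
```

I lifted the cream bowl off the board by its foot, set it softly on the chuck's plate and let go. I then turned the plate clockwise by the knob about 46°, until the pads gripped the bowl. The job was handed in at about 22 s; it reported no verdict.

**Last checks**
- **Nip:** the final effort at the knob was about 15.8 N, against a steady drag of about 8.5 N. That is about 7.3 N above, or some 10 N on each pad by calculation; I could not measure the pad forces directly. The readings scattered by about 0.8 N.
- **Bowl:** its foot is within about 2.5 mm of the plate's middle in both views, and its top is at the height expected with the rim flat on the plate.
- **Pads:** all three appear to bear on the bowl. Two are clear in the pictures; of the third I saw only the edge, because the arm hid the rest.
- **Other items:** I made no contact with the beaker, block or brush. They looked unmoved in the views, though I did not measure them.

**What disagreed**
- **Force reading:** the tangential force alone read low, about 4 N, because the clamped gripper also twisted the knob. I used force plus wrist torque instead, which matched the stated 8 N drag.
- **Release:** when I let go of the knob, the arm sprang about 4 mm. The last camera fix put the knob about 2 mm short of where it had been gripped, roughly the measuring error. It did not turn further, but a slight loosening cannot be ruled out.

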